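# Set-up gauges back into their own trays

### The job

The three wooden set-up gauges have been put back into each other's trays: the red tray is for the gauge with its rod pushed fully in, the yellow tray for the one with its rod half out, and the blue tray for the one with its rod pulled out all the way. Swap them round so that each stands upright, flat on the floor of its own tray and lengthwise in the pocket (either way round), parking one in the spare white tray on the way and leaving the white tray empty at the end. Do not shift the rods: their settings are still needed.

Things in the scene. Friction and masses are not known exactly. Their poses are not given: they have to be found in the camera images.
- gauge_in_mid (a point): Set-up gauge, brass rod pushed fully in (end knob against the block). Upright beech block, 80 (own x) x 30 (y) x 46 high, mm; point: block centre, 23 above underside. Rod 10 dia with 18 dia x 8 end knob leaves the +x end at mid height; clamp screw 14 dia x 7 high on top, 18 towards +x. About 170 g. Grasp across the 30. The blocks look alike, only the rods differ.
- gauge_half_mid (a point): Set-up gauge, brass rod half out (24-30 mm of bare rod showing). Upright beech block, 80 (own x) x 30 (y) x 46 high, mm; point: block centre, 23 above underside. Rod 10 dia with 18 dia x 8 end knob leaves the +x end at mid height; clamp screw 14 dia x 7 high on top, 18 towards +x. About 170 g. Grasp across the 30. The blocks look alike, only the rods differ.
- gauge_out_mid (a point): Set-up gauge, brass rod pulled out (50-54 mm of bare rod showing). Upright beech block, 80 (own x) x 30 (y) x 46 high, mm; point: block centre, 23 above underside. Rod 10 dia with 18 dia x 8 end knob leaves the +x end at mid height; clamp screw 14 dia x 7 high on top, 18 towards +x. About 170 g. Grasp across the 30. The blocks look alike, only the rods differ.
- rod_in (a joint): How far out the rod of gauge_in is, m: 0 fully in, 0.056 fully out; held by about 4 N of friction. The knob's near face is 42 mm + this from the block's centre.
- rod_half (a joint): How far out the rod of gauge_half is, m: 0 fully in, 0.056 fully out; held by about 4 N of friction. The knob's near face is 42 mm + this from the block's centre.
- rod_out (a joint): How far out the rod of gauge_out is, m: 0 fully in, 0.056 fully out; held by about 4 N of friction. The knob's near face is 42 mm + this from the block's centre.
- tray_red: Red tray fixed on the bench, 116 (x) x 68 (y) mm: home of the gauge with rod fully in; tab 34 x 56 with a sign at its -x end. Black floor, 6 up, pocket 100 x 52; end walls and corner cleats 16 long rise 6 above it, mid 68 of the long sides open for fingers. Origin: pocket centre at bench height. A block in it has its centre 29 above the bench.
- tray_yellow: Yellow tray fixed on the bench, 116 (x) x 68 (y) mm: home of the gauge with rod half out; tab 34 x 56 with a sign at its -x end. Black floor, 6 up, pocket 100 x 52; end walls and corner cleats 16 long rise 6 above it, mid 68 of the long sides open for fingers. Origin: pocket centre at bench height. A block in it has its centre 29 above the bench.
- tray_blue: Blue tray fixed on the bench, 116 (x) x 68 (y) mm: home of the gauge with rod pulled out; tab 34 x 56 with a sign at its -x end. Black floor, 6 up, pocket 100 x 52; end walls and corner cleats 16 long rise 6 above it, mid 68 of the long sides open for fingers. Origin: pocket centre at bench height. A block in it has its centre 29 above the bench.
- tray_white: White tray fixed on the bench, 116 (x) x 68 (y) mm: the spare, empty at the start. Black floor, 6 up, pocket 100 x 52; end walls and corner cleats 16 long rise 6 above it, mid 68 of the long sides open for fingers. Origin: pocket centre at bench height. A block in it has its centre 29 above the bench.
Mind the look-alikes: they are no part of the job. Of the things that look like the tray_white, take the one that is farthest to the robot's right at the start. Leave any pink look-alike of the part that bears gauge_half_mid alone.

How it is judged:
By the outcome, as a careful person would: the job done as asked, in the order asked, and still so for the second after the job is handed in, with the robot touching nothing.
It also fails if it takes over 115 s, if anything falls off the work surface, if the arm or the gripper's body presses on something with over 40 N, if the wrist force passes 120 N, or if a joint passes its speed limit or range.

### The arm

A 6-joint arm with a two-finger parallel gripper is mounted at the origin on the work surface. World frame = base frame: x ahead of the robot, y to its left, z up, the work surface at z = 0. Lengths are in m, angles in rad, forces in N, time in s.
With the tool pointing down it reaches from about 0.375 to 0.75 m from the base axis. Payload 9 kg.
Tool frame: the origin (TCP) lies midway between the tips of the shut fingers; the grasp point (between the pads) lies 19 mm behind it (robot.tcp_to_grasp is the distance from the TCP to the grasp point, in m); z points along the fingers, y is the line along which they close (so a half turn about z gives the same grasp; the last joint's range is limited). The gripper opens to 85 mm and grips with 20 to 120 N. Pads are 22 mm wide; open, the fingers measure 114 mm over their backs; the gripper's body (76 mm by 85 mm) begins 54 mm behind the grasp point. The pads swing forward as they close: fully open they stand 13 mm farther back than shut.
Start: joints at [0.976, 0.104, 0.097, 1.564, 0, 1.353], TCP at [0.221, 0.558, 0.231] pointing down, gripper open.
Joint ranges: [-2.99, 2.99], [-0.84, 1.86], [-1.1, 1.16], [-1.84, 2.11], [-1.51, 1.56], [-3.14, 3.14]. Speed limits (rad/s): [2.22, 2.22, 2.57, 3.14, 3.14, 3.14].

### API

Orientations are given as a unit quaternion [w, x, y, z].
In Python, from cell import robot gives the robot as it stands.
- The arm moves only by the tool drive_tool, never from a script. Its argument "commands" is text: rows parted by semicolons, each of 6 numbers parted by spaces: the shift along the tool's x, y, z each as a share of 0.02 m, from -1 to 1, then the turn, a rotation vector about the tool's x, y, z each as a share of 4 degrees, from -1 to 1. In form: tx ty tz ax ay az; .... A call has 1 to 12 rows; each row shifts and turns the commanded pose from where the row before left it, along the tool's axes as they then stand; what a row does not reach is not made up. A row lasts 1/12 s, in which the tool goes at most 41.7 mm and 7.16 degrees, less where a joint would pass 70% of its speed; a pose out of reach is approached as far as the arm can. A call with a number of a shift or a turn outside -1 to 1 is refused whole. A call with a gripper value outside its range is refused whole. "jaw" is the opening, from -1 (shut) to 1 (fully open), so that 0 is half open, set as the call begins (left out, the last holds). The fingers move at their own pace and stop on an object; "squeeze" is the grip in N (left out, the last holds). Time passes only in rows, so rows that do not move let the fingers close. It gives the time, the measured TCP pose, the force, the opening and the grip force at its end, in the units of the state.
- robot.read_state(): the state, without advancing time (a new reading comes with each control period).
- robot.snapshot(name): name is "scene" or "top" or "wrist"; returns the picture (420x560x3 uint8, red, green, blue); there is no depth.
- robot.get_calibration(name): a dict with "intrinsics" (3x3 intrinsics, pixels), "T" (4x4, takes a point from camera to world coordinates); the wrist camera has in their place "T_tool_cam" (4x4, takes a point from camera to tool coordinates, whose origin is the TCP and whose axes are the flange's). Camera axes: x right, y down, z forward; pixel columns grow to the right and rows downward; lengths in m; the calibration is good to about 2 mm. A picture is of the moment at which its call begins: read the wrist's pose just before it. get_calibration takes no time and is no camera call.
- robot.hand_in(): hands the job in; it is judged then, once.
Trained networks look in the newest picture that a camera, given by its name, has taken for a name from the list of things; names that differ only in an ending like _2 or _b are one class to them, and where a whole thing is asked for, a point or a joint stands for the part that bears it (a point fixed in the world has none). Each returns a list of dicts, best first, with "score" (0 to 1); they miss things now and then, are a little off and sometimes report something else, mostly with a low value. They report only what shows in the picture. A call takes as long as a camera call. They do not tell look-alikes from the thing itself.
- robot.boxes_of(name, camera): "centre" ([row, column] in pixels, amid what is visible of it).
The state is a dict: "time_s": time; "q": joint angles; "qd": joint speeds; "joint_efforts": joint torques, N m; "position": TCP position; "tool_rot": TCP orientation; "contact_force": force on the tool from outside, world axes, zero at the start; "wrist_torque": the same for the moment, N m; "grip_width": finger opening in m; "grip_force": force on a finger pad.
Only numpy, scipy, OpenCV 4.12 (cv2) and the standard library are available. Lean on these libraries where they do the work, as an engineer would, in place of code of your own. Each camera call takes 0.05 s, during which the arm holds its last target. There are 200 camera calls.

## Working session

There is one attempt and no reset: what is moved stays moved. The work goes in short steps, Python scripts to look and compute and a tool call to move; the robot and the scene stay as the last step left them, time stands still between calls to the robot, and variables do not carry over. Pictures are saved under pics/ and viewed, at most 14 in all, crops included, and the job is handed in when it is done.

Besides the shell and the picture viewer there is one more tool, called after "Call:" as name(argument=value, ...) on one line, values as JSON. drive_tool: Moves the arm, as the interface text tells. Its arguments: {"type":"object","properties":{"commands":{"type":"string"},"jaw":{"type":"number"},"squeeze":{"type":"number"}},"required":["commands"]}

```bash
mkdir -p pics; ls; python3 - <<'E'
from cell import robot
import cv2,numpy as np
for c in("scene","top"):
    im=robot.snapshot(c); cv2.imwrite(f"pics/{c}0.png",im[:,:,::-1])
    k=robot.get_calibration(c); print(c,np.round(k["intrinsics"],1).tolist(),np.round(k["T"],3).tolist())
    for n in("gauge_in_mid","gauge_half_mid","gauge_out_mid","tray_red","tray_yellow","tray_blue","tray_white"):
        print(n,[(np.round(b["centre"]).tolist(),round(b["score"],2)) for b in robot.boxes_of(n,c)])
s=robot.read_state();print(s["time_s"],s["position"],s["tool_rot"],s["grip_width"])
E
```

```text
pics
scene [[384.7, 0.0, 286.9], [0.0, 384.7, 215.8], [0.0, 0.0, 1.0]] [[-0.577, 0.589, -0.566, 0.971], [0.817, 0.412, -0.404, 0.338], [-0.005, -0.695, -0.719, 0.614], [0.0, 0.0, 0.0, 1.0]]
gauge_in_mid [([275.0, 409.0], 0.86), ([169.0, 207.0], 0.33)]
gauge_half_mid [([185.0, 278.0], 0.97), ([182.0, 335.0], 0.88), ([236.0, 318.0], 0.85)]
gauge_out_mid [([243.0, 332.0], 0.68), ([162.0, 195.0], 0.67), ([287.0, 412.0], 0.65)]
tray_red [([168.0, 211.0], 0.9)]
tray_yellow [([286.0, 416.0], 0.84)]
tray_blue [([247.0, 331.0], 0.67)]
tray_white [([204.0, 405.0], 0.88), ([225.0, 236.0], 0.79)]
top [[399.0, 0.0, 279.2], [0.0, 399.0, 215.1], [0.0, 0.0, 1.0]] [[-0.026, -0.997, 0.078, 0.449], [-1.0, 0.026, 0.006, -0.005], [-0.008, -0.077, -0.997, 0.759], [0.0, 0.0, 0.0, 1.0]]
gauge_in_mid [([220.0, 126.0], 0.81)]
gauge_half_mid [([296.0, 264.0], 0.74), ([257.0, 325.0], 0.68), ([209.0, 228.0], 0.63)]
gauge_out_mid [([218.0, 435.0], 0.71)]
tray_red [([248.0, 422.0], 0.84)]
tray_yellow [([239.0, 130.0], 0.79)]
tray_blue [([235.0, 222.0], 0.82)]
tray_white [([325.0, 178.0], 0.85), ([105.0, 186.0], 0.75), ([182.0, 321.0], 0.66)]
0.8 [0.22077724 0.55794612 0.23132942] [-5.74975971e-07  1.87305816e-01  9.82301648e-01  5.89576270e-05] 0.08543283341758459
```

View pics/top0.png

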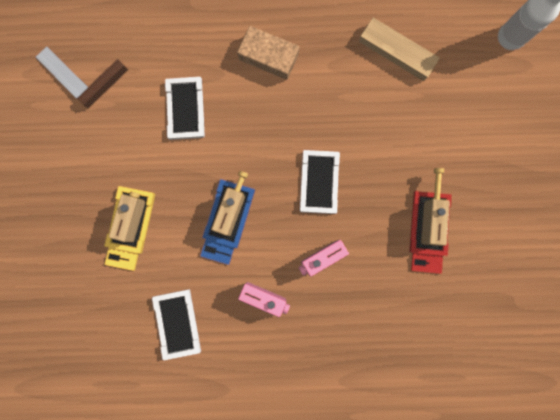

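View pics/scene0.png

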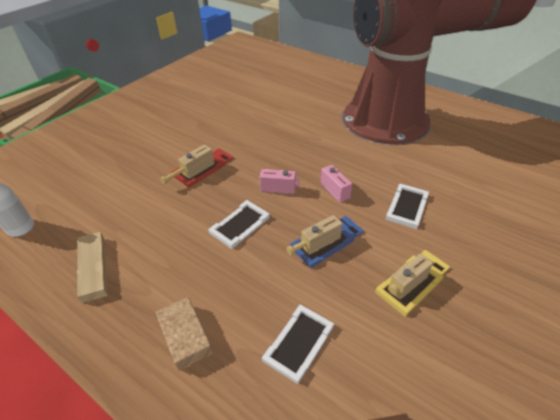

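Top view: red tray (≈235,430) holds the rod-out gauge, blue (≈215,228) the half-out one, yellow (≈222,128) the rod-in one. White trays sit at (182,320), (108,185) and (325,177). The rightmost, at (182,320), is the spare. The pink blocks at (258,325) and (300,264) are to be left alone.

```bash
cat > h.py <<'E'
import cv2,numpy as np
from scipy.optimize import minimize
from cell import robot
def cam(name):
    k=robot.get_calibration(name); return k["intrinsics"],np.linalg.inv(k["T"])
def proj(P,K,W):
    p=(W[:3,:3]@np.atleast_2d(P).T+W[:3,3:4]); p=K@p; return (p[:2]/p[2]).T
def ray(px,z,K,W):
    T=np.linalg.inv(W); d=T[:3,:3]@np.linalg.solve(K,[px[0],px[1],1]); o=T[:3,3]; return o+d*(z-o[2])/d[2]
def box(x0,x1,y0,y1,z0,z1): return np.array([[a,b,c] for a in(x0,x1) for b in(y0,y1) for c in(z0,z1)])
TRAY=np.vstack([box(-.058,.058,-.034,.034,0,.012),box(-.092,-.058,-.028,.028,0,.004)])
WHITE=box(-.058,.058,-.034,.034,0,.012)
BLOCK=box(-.04,.04,-.015,.015,.006,.052)
def place(M,p):
    c,s=np.cos(p[2]),np.sin(p[2]); return np.c_[c*M[:,0]-s*M[:,1]+p[0],s*M[:,0]+c*M[:,1]+p[1],M[:,2]]
def sil(M,p,K,W,shape):
    h=cv2.convexHull((proj(place(M,p),K,W)*16).astype(np.int32)); m=np.zeros(shape,np.uint8)
    cv2.fillConvexPoly(m,h,255,shift=4); return m>0
def fit(M,p0,mask,K,W):
    def cost(v):
        m=sil(M,[v[0]/100,v[1]/100,v[2]/10],K,W,mask.shape); return 1-(m&mask).sum()/(m|mask).sum()
    v=np.array([p0[0]*100,p0[1]*100,p0[2]*10]); 
    for s in (1,.4):
        r=minimize(cost,v,method="Nelder-Mead",options=dict(initial_simplex=v+s*np.vstack([np.zeros(3),np.eye(3)]),xatol=.005,fatol=1e-4)); v=r.x
    return np.array([v[0]/100,v[1]/100,v[2]/10]),1-r.fun
def hullmask(m):
    n,l,st,_=cv2.connectedComponentsWithStats(m.astype(np.uint8)); 
    pts=np.argwhere(np.isin(l,[i for i in range(1,n) if st[i,4]>15]))[:,::-1]
    o=np.zeros(m.shape,np.uint8); cv2.fillConvexPoly(o,cv2.convexHull(pts.astype(np.int32)),1); return o>0
E
python3 - <<'E'
from h import *
K,W=cam("top"); im=cv2.imread("pics/top0.png"); H,S,V=[c.astype(int) for c in cv2.split(cv2.cvtColor(im,cv2.COLOR_BGR2HSV))]
up=cv2.resize(im,None,fx=4,fy=4,interpolation=cv2.INTER_CUBIC)
rows=[]
for n,(r,c) in dict(red=(235,430),yellow=(225,128),blue=(220,226),white=(182,320)).items():
    win=np.zeros(H.shape,bool); win[r-58:r+58,c-45:c+45]=1
    if n=="red": m=((H<5)|(H>172))&(S>180)&(V>70)
    if n=="yellow": m=(H>22)&(H<32)&(S>150)&(V>140)
    if n=="blue": m=(H>100)&(H<125)&(S>120)
    if n=="white": m=(S<50)&(V>150); win[r+38:]=0
    m=hullmask(m&win); p0=ray((c,r),0,K,W); p0[2]=0
    M=WHITE if n=="white" else TRAY
    p,q=fit(M,p0,m,K,W); print(n,"tray",np.round(p,4),round(q,3))
    dr=[(M,p,(0,255,0))]
    if n!="white":
        inner=sil(place(box(-.05,.05,-.026,.026,.006,.05),p)*1.0,[0,0,0],K,W,H.shape)
        b=inner&(H>8)&(H<24)&(S>50)&(S<190)&(V>110)
        b=cv2.morphologyEx(b.astype(np.uint8),cv2.MORPH_CLOSE,np.ones((7,7)))
        b=cv2.morphologyEx(b,cv2.MORPH_OPEN,np.ones((9,9)))>0
        g,q=fit(BLOCK,p,b,K,W); print(n,"block",np.round(g,4),round(q,3)); dr.append((BLOCK,g,(255,0,255)))
    for M,p,col in dr:
        h=cv2.convexHull((proj(place(M,p),K,W)*4+2).astype(np.int32)); cv2.polylines(up,[h],True,col,1)
    rows.append(up[(r-58)*4:(r+58)*4,(c-45)*4:(c+45)*4])
o=np.hstack(rows); cv2.imwrite("pics/fit.png",cv2.resize(o,(800,int(o.shape[0]*800/o.shape[1]))))
E
```

```text
red tray [ 0.4816 -0.2582  0.3378] 0.028
red block [ 0.4814 -0.2583  1.017 ] 0.383
yellow tray [ 0.5064  0.2839 -0.2402] 0.883
yellow block [ 0.5064  0.2836 -0.2319] 0.608
blue tray [ 0.5131  0.0959 -0.3384] 0.91
blue block [ 0.5144  0.0925 -0.3365] 0.906
white tray [ 0.5694 -0.079  -0.0865] 0.981
```

View pics/fit.png

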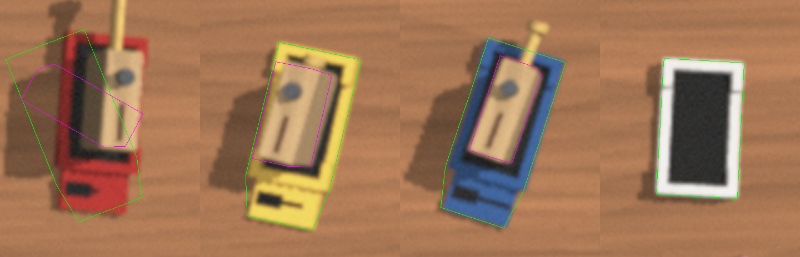

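The fits hold for white, blue and yellow. The red colour mask failed, so I redo red with wider thresholds and read the block tops from the crop.

```bash
python3 - <<'E'
from h import *
K,W=cam("top"); im=cv2.imread("pics/top0.png"); H,S,V=[c.astype(int) for c in cv2.split(cv2.cvtColor(im,cv2.COLOR_BGR2HSV))]
r,c=235,430
print([ (H[p],S[p],V[p]) for p in((258,418),(250,414),(263,436),(300,430))])
win=np.zeros(H.shape,bool); win[r-58:r+58,c-30:c+30]=1
m=hullmask(((H<5)|(H>172))&(S>140)&win&(V>60)); p0=ray((c,r),0,K,W);p0[2]=0
p,q=fit(TRAY,p0,m,K,W);print("red",np.round(p,4),round(q,3),m.sum())
f=lambda X,Y,r,c:(X/2.222+c-45,Y/2.222+r-58)
for n,a,b,rc in(("red",(124,51),(120,148),(235,430)),("yellow",(95,67),(80,162),(225,128))):
    A=ray(f(*a,*rc),.052,K,W);B=ray(f(*b,*rc),.052,K,W);d=A-B
    print(n,(A+B)/2,np.linalg.norm(d),np.arctan2(d[1],d[0]))
k=robot.get_calibration("wrist");print(np.round(k["T_tool_cam"],3).tolist(),k["intrinsics"][0])
E
```

```text
[(np.int64(1), np.int64(174), np.int64(155)), (np.int64(1), np.int64(176), np.int64(123)), (np.int64(1), np.int64(181), np.int64(185)), (np.int64(13), np.int64(129), np.int64(158))]
red [ 0.4852 -0.2835 -0.1237] 0.948 2967
red [ 0.48458201 -0.28489676  0.052     ] 0.0775876276946282 -0.097686111550044
yellow [0.5050941  0.27854652 0.052     ] 0.07695801534978355 -0.15244781125173418
[[-0.0, -0.963, -0.271, 0.067], [1.0, -0.0, -0.0, 0.0], [0.0, -0.271, 0.963, -0.143], [0.0, 0.0, 0.0, 1.0]] [320.77648848   0.         282.11125548]
```

Call:
drive_tool(commands="0 0 1 0 0 -1;0 0 1 0 0 -1;0 0 1 0 0 -1;0 0 0.6 0 0 -0.8;-1 -1 0 0 0 0;-1 -1 0 0 0 0;-1 -1 0 0 0 0;-1 -1 0 0 0 0;-1 -1 0 0 0 0;-1 -1 0 0 0 0;-1 -1 0 0 0 0;-1 -1 0 0 0 0", jaw=1, squeeze=45)

```text
time_s: 1.8
position: [0.3627, 0.38, 0.1594]
tool_rot: [0.0, 0.056, 0.998, 0.0]
contact_force: [0.2, 0.4, 0.3]
grip_width: 0.0852
grip_force: 0.0
```

Call:
drive_tool(commands="-1 -1 0 0 0 0;-1 -1 0 0 0 0;-1 -1 0 0 0 0;-1 -1 0 0 0 0;-1 -1 0 0 0 0;-1 -1 0 0 0 0;-1 -1 0 0 0 0;-1 -1 0 0 0 0;-1 -1 0 0 0 0;-0.8 -1 0 0 0 0;0 -1 0 0 0 0;0 -1 0 0 0 0")

```text
time_s: 2.8
position: [0.5305, 0.1195, 0.1591]
tool_rot: [-0.0, 0.056, 0.998, 0.0]
contact_force: [0.5, -0.8, -0.3]
grip_width: 0.0855
grip_force: 0.0
```

Call:
drive_tool(commands="0 -1 0 0 0 0;0 -1 0 0 0 0;0 -1 0 0 0 0;0 -1 0 0 0 0;0 -1 0 0 0 0;0 -1 0 0 0 0;0 -1 0 0 0 0;0 -1 0 0 0 0;0 -1 0 0 0 0;0 -1 0 0 0 0;0 -1 0 0 0 0;0 -1 0 0 0 0")

```text
time_s: 3.8
position: [0.5032, -0.1187, 0.1594]
tool_rot: [0.0, 0.056, 0.998, -0.0]
contact_force: [0.3, -0.3, 0.9]
grip_width: 0.0852
grip_force: 0.0
```

Call:
drive_tool(commands="0 -1 0 0 0 0;0 -1 0 0 0 0;0 -1 0 0 0 0;0 -1 0 0 0 0;0 -1 0 0 0 0;0 -1 0 0 0 0;0 -1 0 0 0 0;0 -1 0 0 0 0;0 -0.4 0 0 0 0;0 0 0 0 0 0")

```text
time_s: 4.63
position: [0.4843, -0.286, 0.1591]
tool_rot: [-0.0, 0.057, 0.998, -0.0]
contact_force: [-0.2, 0.4, 0.6]
grip_width: 0.0854
grip_force: 0.0
```

```bash
cat >> h.py <<'E'
from scipy.spatial.transform import Rotation as R
def wcam():
    k=robot.get_calibration("wrist"); s=robot.read_state(); q=s["tool_rot"]
    T=np.eye(4);T[:3,:3]=R.from_quat([q[1],q[2],q[3],q[0]]).as_matrix();T[:3,3]=s["position"]
    return k["intrinsics"],np.linalg.inv(T@k["T_tool_cam"])
def look(fn,items):
    K,W=wcam(); im=robot.snapshot("wrist")[:,:,::-1].copy(); cv2.imwrite(fn.replace(".png","_raw.png"),im); np.savez(fn.replace(".png",""),K=K,W=W)
    for M,p in items:
        for i in range(0,len(M),8):
            h=cv2.convexHull(proj(place(M[i:i+8],p),K,W).astype(np.int32)); cv2.polylines(im,[h],True,(0,255,0),1)
            t=M[i:i+8]; t=t[t[:,2]==t[:,2].max()]; t=t[[0,1,3,2]]
            cv2.polylines(im,[proj(place(t,p),K,W).astype(np.int32)],True,(255,0,255),1)
    cv2.imwrite(fn,im)
E
python3 - <<'E'
from h import *
look("pics/w1.png",[(TRAY,[.4852,-.2835,-.1237]),(BLOCK,[.4846,-.2849,-.098])])
E
```

```text
(no output)
```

View pics/w1.png

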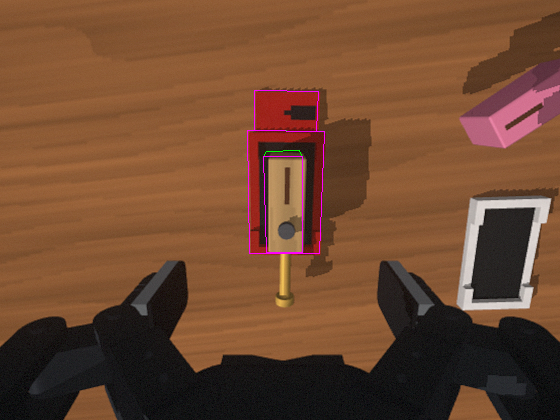

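The wrist overlay matches: tray outline at (248–324, 90–253), block top at (264–305, 157–252). I descend and grasp.

Call:
drive_tool(commands="0 0 1 0 0 0;0 0 1 0 0 0;0 0 1 0 0 0;0 0 1 0 0 0;0 0 1 0 0 0;0 0 1 0 0 0;0 0 0.6 0 0 0;0 0 0.5 0 0 0;0 0 0.15 0 0 0;0 0 0 0 0 0")

```text
time_s: 5.52
position: [0.4846, -0.2841, 0.014]
tool_rot: [-0.0, 0.056, 0.998, 0.0]
contact_force: [-0.0, -0.2, 0.4]
grip_width: 0.0853
grip_force: 0.0
```

Call:
drive_tool(commands="0 0 0 0 0 0;0 0 0 0 0 0;0 0 0 0 0 0;0 0 0 0 0 0;0 0 0 0 0 0;0 0 0 0 0 0;0 0 0 0 0 0;0 0 0 0 0 0;0 0 0 0 0 0;0 0 0 0 0 0", jaw=-1)

```text
time_s: 6.35
position: [0.485, -0.285, 0.0149]
tool_rot: [0.0, 0.056, 0.998, -0.0]
contact_force: [0.2, 0.2, 5.5]
grip_width: 0.0297
grip_force: 45.6
```

Call:
drive_tool(commands="0 0 -0.3 0 0 0;0 0 -0.7 0 0 0;0 0 -1 0 0 -0.37;0 0 -1 0 0 0;0 0 -1 0 0 0;0 0 -1 0 0 0;0 0 -0.5 0 0 0;0 0.4 0 0 0 0;-0.4 0.7 0 0 0 0;-0.5 1 0 0 0 0;-0.5 1 0 0 0 0;-0.5 1 0 0 0 0")

```text
time_s: 7.35
position: [0.5292, -0.2044, 0.1225]
tool_rot: [-0.001, 0.043, 0.999, 0.001]
contact_force: [-0.2, -0.1, -1.0]
grip_width: 0.0295
grip_force: 44.9
```

Call:
drive_tool(commands="-0.5 1 0 0 0 0;-0.5 1 0 0 0 0;-0.4 1 0 0 0 0;0 1 0 0 0 0;0 1 0 0 0 0;0 0.8 0 0 0 0;0 0.5 0 0 0 0;0 0.2 0 0 0 0;0 0 0 0 0 0;0 0 0 0 0 0")

```text
time_s: 8.18
position: [0.5683, -0.0794, 0.1238]
tool_rot: [-0.0, 0.043, 0.999, -0.0]
contact_force: [0.4, -0.0, -2.3]
grip_width: 0.0295
grip_force: 44.9
```

```bash
cat >> h.py <<'E'
def go(x,y,z,yaw):
    s=robot.read_state(); q=s["tool_rot"]; Rm=R.from_quat([q[1],q[2],q[3],q[0]]).as_matrix()
    cur=np.arctan2(-Rm[0,1],Rm[1,1]); d=np.array([x,y,z])-s["position"]
    tx=np.array([-np.cos(yaw),-np.sin(yaw),0]);ty=np.array([-np.sin(yaw),np.cos(yaw),0])
    print("turn",round(-np.degrees(yaw-cur)/4,2),"shift x,y,z units",np.round([d@tx/.02,d@ty/.02,-d[2]/.02],2),"tilt",np.round(Rm[:,2],4),"w",round(s["grip_width"],4),"t",round(s["time_s"],1),"q",np.round(s["q"],2))
E
python3 - <<'E'
from h import *
go(.5694,-.079,.0155,-.0865)
look("pics/w2.png",[(WHITE,[.5694,-.079,-.0865])])
E
```

```text
turn 0.01 shift x,y,z units [-0.05  0.02  5.42] tilt [-5.e-04 -0.e+00 -1.e+00] w 0.0295 t 8.2 q [-0.37  0.03 -0.17  1.37 -0.   -0.28]
```

View pics/w2.png

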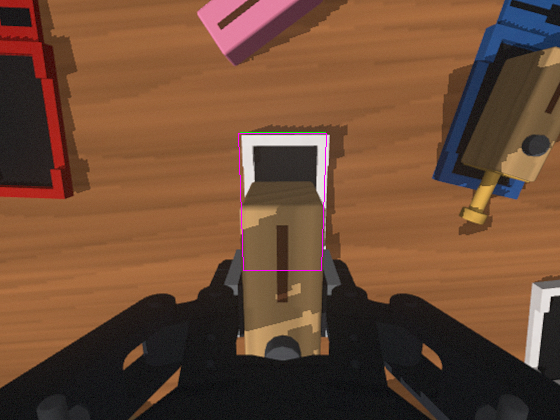

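The white tray outline fits at (240–328, 133–270), with the block aligned above it. I lower it and release.

Call:
drive_tool(commands="0 0 1 0 0 0;0 0 1 0 0 0;0 0 1 0 0 0;0 0 1 0 0 0;0 0 0.6 0 0 0;0 0 0.3 0 0 0;0 0 0.25 0 0 0;0 0 0.15 0 0 0;0 0 0.1 0 0 0;0 0 0 0 0 0")

```text
time_s: 9.07
position: [0.5689, -0.0793, 0.0168]
tool_rot: [0.0, 0.043, 0.999, -0.0]
contact_force: [0.0, 0.2, -1.8]
grip_width: 0.0297
grip_force: 44.9
```

Call:
drive_tool(commands="0 0 0 0 0 0;0 0 0 0 0 0;0 0 0 0 0 0;0 0 0 0 0 0;0 0 0 0 0 0;0 0 0 0 0 0;0 0 -0.5 0 0 0;0 0 -1 0 0 0;0 0 -1 0 0 0;0 0 -1 0 0 0;0 0 -1 0 0 0;0 0 -1 0 0 0", jaw=0.4)

```text
time_s: 10.07
position: [0.5686, -0.079, 0.1282]
tool_rot: [0.0, 0.043, 0.999, -0.0]
contact_force: [0.6, 0.3, -0.6]
grip_width: 0.0599
grip_force: 0.0
```

```bash
python3 - <<'E'
from h import *
go(.5064,.2839,.16,-.2)
E
```

```text
turn 1.64 shift x,y,z units [ 6.65 17.17 -1.59] tilt [ 6.e-04 -1.e-04 -1.e+00] w 0.0599 t 10.1 q [-0.37  0.03 -0.17  1.37  0.   -0.28]
```

Call:
drive_tool(commands="0 0 -1 0 0 1;0 0 -0.6 0 0 0.64;0.4 1 0 0 0 0;0.4 1 0 0 0 0;0.4 1 0 0 0 0;0.4 1 0 0 0 0;0.4 1 0 0 0 0;0.4 1 0 0 0 0;0.4 1 0 0 0 0;0.4 1 0 0 0 0;0.4 1 0 0 0 0;0.4 1 0 0 0 0", jaw=1)

```text
time_s: 11.07
position: [0.5297, 0.1338, 0.1593]
tool_rot: [0.0, 0.1, 0.995, 0.0]
contact_force: [0.6, -0.3, -0.2]
grip_width: 0.0856
grip_force: 0.0
```

Call:
drive_tool(commands="0.4 1 0 0 0 0;0.4 1 0 0 0 0;0.4 1 0 0 0 0;0.4 1 0 0 0 0;0.4 1 0 0 0 0;0.4 1 0 0 0 0;0.25 1 0 0 0 0;0 0.17 0 0 0 0;0 0 0 0 0 0;0 0 0 0 0 0")

```text
time_s: 11.9
position: [0.5066, 0.2835, 0.1587]
tool_rot: [0.0, 0.1, 0.995, -0.0]
contact_force: [-0.1, -0.6, 0.3]
grip_width: 0.0853
grip_force: 0.0
```

```bash
python3 - <<'E'
from h import *
go(.5064,.2839,.16,-.2)
look("pics/w3.png",[(TRAY,[.5064,.2839,-.2402]),(BLOCK,[.5051,.2785,-.19])])
E
```

```text
turn 0.0 shift x,y,z units [ 0.01  0.02 -0.07] tilt [ 2.e-04 -2.e-04 -1.e+00] w 0.0853 t 11.9 q [ 0.29  0.04 -0.1   1.43 -0.    0.49]
```

View pics/w3.png

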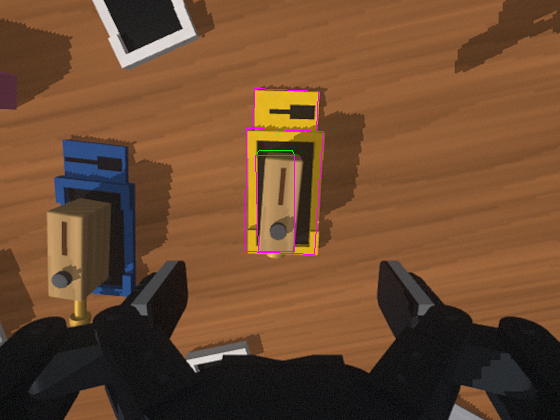

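```bash
python3 - <<'E'
from h import *
d=np.load("pics/w3.npz");K,W=d["K"],d["W"]
c=[ray(p,.052,K,W) for p in((267,155),(302,157),(295,251),(258,249))]
A=(c[0]+c[1])/2;B=(c[2]+c[3])/2;v=B-A;m=(A+B)/2;yw=np.arctan2(v[1],v[0])
print(m,yw,np.linalg.norm(v),np.linalg.norm(c[0]-c[1])); go(m[0],m[1],.0145,yw)
E
```

```text
[0.50520063 0.28244154 0.052     ] -0.2836763594226488 0.07839224735241017 0.027055243079419138
turn 1.19 shift x,y,z units [ 0.06 -0.06  7.21] tilt [ 2.e-04 -2.e-04 -1.e+00] w 0.0853 t 11.9 q [ 0.28  0.04 -0.1   1.43 -0.    0.49]
```

The block top reads at (258–302, 155–251), yaw −0.28, and measures 78 x 27 mm, which is plausible. I grasp it.

Call:
drive_tool(commands="0 0 1 0 0 1;0 0 1 0 0 0.19;0 0 1 0 0 0;0.06 -0.06 1 0 0 0;0 0 1 0 0 0;0 0 1 0 0 0;0 0 0.6 0 0 0;0 0 0.4 0 0 0;0 0 0.2 0 0 0;0 0 0 0 0 0")

```text
time_s: 12.78
position: [0.505, 0.2827, 0.0141]
tool_rot: [-0.0, 0.141, 0.99, -0.0]
contact_force: [0.4, -0.4, -0.1]
grip_width: 0.085
grip_force: 0.0
```

Call:
drive_tool(commands="0 0 0 0 0 0;0 0 0 0 0 0;0 0 0 0 0 0;0 0 0 0 0 0;0 0 0 0 0 0;0 0 0 0 0 0;0 0 0 0 0 0;0 0 0 0 0 0;0 0 0 0 0 0;0 0 0 0 0 0", jaw=-1)

```text
time_s: 13.62
position: [0.5055, 0.2832, 0.015]
tool_rot: [0.001, 0.141, 0.99, 0.0]
contact_force: [-0.7, -1.3, 5.8]
grip_width: 0.0299
grip_force: 45.7
```

Call:
drive_tool(commands="0 0 -0.3 0 0 0;0 0 -0.7 0 0 0;0 0 -1 0 0 0;0 0 -1 0 0 0;0 0 -1 0 0 0;0 0 -1 0 0 0;0 0 -1 0 0 0;0 0 -0.5 0 0 0;0 0 0 0 0 0;0 0 0 0 0 0")

```text
time_s: 14.45
position: [0.505, 0.2831, 0.1439]
tool_rot: [-0.0, 0.141, 0.99, 0.0]
contact_force: [0.0, -0.5, -1.6]
grip_width: 0.0291
grip_force: 45.0
```

```bash
python3 - <<'E'
from h import *
go(.4852,-.2835,.0155,-.1237)
E
```

```text
turn -2.28 shift x,y,z units [ -2.51 -28.24   6.42] tilt [-0.e+00  1.e-04 -1.e+00] w 0.0291 t 14.4 q [ 0.29  0.04 -0.13  1.4   0.    0.57]
```

Call:
drive_tool(commands="0 0 0 0 0 -1;0 0 0 0 0 -1;0 0 0 0 0 -0.28;0 -0.4 0 0 0 0;0 -0.7 0 0 0 0;-0.1 -1 0 0 0 0;-0.1 -1 0 0 0 0;-0.1 -1 0 0 0 0;-0.1 -1 0 0 0 0;-0.1 -1 0 0 0 0;-0.1 -1 0 0 0 0;-0.1 -1 0 0 0 0")

```text
time_s: 15.45
position: [0.4981, 0.1186, 0.1439]
tool_rot: [-0.0, 0.063, 0.998, -0.0]
contact_force: [-0.2, -0.4, -1.5]
grip_width: 0.0294
grip_force: 44.9
```

Call:
drive_tool(commands="-0.1 -1 0 0 0 0;-0.1 -1 0 0 0 0;-0.1 -1 0 0 0 0;-0.1 -1 0 0 0 0;-0.1 -1 0 0 0 0;-0.1 -1 0 0 0 0;-0.1 -1 0 0 0 0;-0.1 -1 0 0 0 0;-0.1 -1 0 0 0 0;-0.1 -1 0 0 0 0;-0.1 -1 0 0 0 0;-0.1 -1 0 0 0 0")

```text
time_s: 16.45
position: [0.4918, -0.1222, 0.1439]
tool_rot: [-0.0, 0.063, 0.998, 0.0]
contact_force: [0.7, 0.6, -2.3]
grip_width: 0.0293
grip_force: 44.9
```

Call:
drive_tool(commands="-0.1 -1 0 0 0 0;-0.1 -1 0 0 0 0;-0.1 -1 0 0 0 0;-0.1 -1 0 0 0 0;-0.1 -1 0 0 0 0;-0.1 -1 0 0 0 0;0 -1 0 0 0 0;0 -0.8 0 0 0 0;0 -0.3 0 0 0 0;0 0 0 0 0 0;0 0 0 0 0 0")

```text
time_s: 17.37
position: [0.4844, -0.2824, 0.1441]
tool_rot: [-0.0, 0.062, 0.998, 0.0]
contact_force: [-0.1, 0.7, -2.5]
grip_width: 0.0295
grip_force: 45.0
```

```bash
python3 - <<'E'
from h import *
go(.4852,-.2835,.0155,-.1237)
E
```

```text
turn -0.02 shift x,y,z units [-0.05 -0.05  6.43] tilt [-3.e-04  8.e-04 -1.e+00] w 0.0295 t 17.4 q [-0.76 -0.01 -0.18  1.4   0.   -0.64]
```

Call:
drive_tool(commands="0 0 1 0 0 0;0 0 1 0 0 0;0 0 1 0 0 0;0 0 1 0 0 0;0 0 1 0 0 0;0 0 0.6 0 0 0;0 0 0.3 0 0 0;0 0 0.25 0 0 0;0 0 0.15 0 0 0;0 0 0.13 0 0 0;0 0 0 0 0 0")

```text
time_s: 18.28
position: [0.4851, -0.2829, 0.016]
tool_rot: [0.0, 0.062, 0.998, -0.0]
contact_force: [-0.5, 0.5, -1.1]
grip_width: 0.0298
grip_force: 45.0
```

Call:
drive_tool(commands="0 0 0 0 0 0;0 0 0 0 0 0;0 0 0 0 0 0;0 0 0 0 0 0;0 0 0 0 0 0;0 0 0 0 0 0;0 0 -0.5 0 0 0;0 0 -1 0 0 0;0 0 -1 0 0 0;0 0 -1 0 0 0;0 0 -1 0 0 0;0 0 -1 0 0 0", jaw=0.4)

```text
time_s: 19.28
position: [0.4848, -0.2827, 0.1275]
tool_rot: [0.0, 0.062, 0.998, -0.0]
contact_force: [-0.6, -0.1, -0.0]
grip_width: 0.06
grip_force: 0.0
```

```bash
python3 - <<'E'
from h import *
go(.5144,.0925,.16,-.3365)
E
```

```text
turn 3.04 shift x,y,z units [ 4.8  18.2  -1.62] tilt [ 5.e-04 -3.e-04 -1.e+00] w 0.06 t 19.3 q [-0.76 -0.01 -0.21  1.37  0.   -0.64]
```

Call:
drive_tool(commands="0 0 -0.6 0 0 1;0 0 -0.5 0 0 1;0 0 -0.5 0 0 1;0.2 1 0 0 0 0;0.3 1 0 0 0 0;0.3 1 0 0 0 0;0.3 1 0 0 0 0;0.3 1 0 0 0 0;0.3 1 0 0 0 0;0.3 1 0 0 0 0;0.3 1 0 0 0 0;0.3 1 0 0 0 0", jaw=1)

```text
time_s: 20.28
position: [0.4946, -0.0947, 0.1586]
tool_rot: [0.0, 0.166, 0.986, -0.0]
contact_force: [0.7, 0.3, -1.0]
grip_width: 0.0852
grip_force: 0.0
```

Call:
drive_tool(commands="0.3 1 0 0 0 0;0.3 1 0 0 0 0;0.3 1 0 0 0 0;0.3 1 0 0 0 0;0.3 1 0 0 0 0;0.3 1 0 0 0 0;0.3 1 0 0 0 0;0.1 1 0 0 0 0;0 1 0 0 0 0;0 0.2 0 0 0 0;0 0 0 0 0 0;0 0 0 0 0 0")

```text
time_s: 21.28
position: [0.5132, 0.0923, 0.1581]
tool_rot: [0.0, 0.166, 0.986, -0.0]
contact_force: [0.0, 0.0, 0.2]
grip_width: 0.0854
grip_force: 0.0
```

```bash
python3 - <<'E'
from h import *
go(.5144,.0925,.0145,-.3365)
look("pics/w4.png",[(TRAY,[.5131,.0959,-.3384]),(BLOCK,[.5144,.0925,-.3365])])
E
```

```text
turn 0.05 shift x,y,z units [-0.06  0.03  7.18] tilt [ 0.e+00 -2.e-04 -1.e+00] w 0.0854 t 21.3 q [-0.07 -0.14 -0.28  1.43 -0.    0.26]
```

View pics/w4.png

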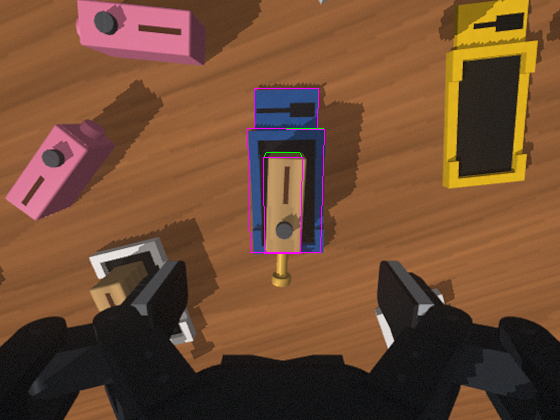

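Fit is good (block top at 264–305, 156–251; about 27 mm of bare rod showing). I grasp it.

Call:
drive_tool(commands="0 0 1 0 0 0.5;0 0 1 0 0 0;0 0 1 0 0 0;0 0.03 1 0 0 0;0 0 1 0 0 0;0 0 1 0 0 0;0 0 0.6 0 0 0;0 0 0.4 0 0 0;0 0 0.18 0 0 0;0 0 0 0 0 0")

```text
time_s: 22.17
position: [0.5134, 0.0929, 0.014]
tool_rot: [-0.0, 0.183, 0.983, 0.0]
contact_force: [0.3, -0.8, -0.2]
grip_width: 0.0856
grip_force: 0.0
```

Call:
drive_tool(commands="0 0 0 0 0 0;0 0 0 0 0 0;0 0 0 0 0 0;0 0 0 0 0 0;0 0 0 0 0 0;0 0 0 0 0 0;0 0 0 0 0 0;0 0 0 0 0 0;0 0 0 0 0 0;0 0 0 0 0 0", jaw=-1)

```text
time_s: 23.0
position: [0.514, 0.0932, 0.0148]
tool_rot: [0.001, 0.183, 0.983, 0.0]
contact_force: [0.2, 1.2, 5.6]
grip_width: 0.0295
grip_force: 45.4
```

Call:
drive_tool(commands="0 0 -0.3 0 0 0;0 0 -0.7 0 0 0;0 0 -1 0 0 0;0 0 -1 0 0 0;0 0 -1 0 0 0;0 0 -1 0 0 0;0 0 -1 0 0 0;0 0 -0.5 0 0 0;0 0 0 0 0 0;0 0 0 0 0 0")

```text
time_s: 23.83
position: [0.5135, 0.0931, 0.1438]
tool_rot: [0.0, 0.183, 0.983, 0.0]
contact_force: [0.4, -0.3, -2.1]
grip_width: 0.0292
grip_force: 44.6
```

```bash
python3 - <<'E'
from h import *
go(.5064,.2839,.0155,-.2402)
E
```

```text
turn -1.84 shift x,y,z units [2.61 9.18 6.41] tilt [ 1.e-04  1.e-04 -1.e+00] w 0.0292 t 23.8 q [-0.07 -0.13 -0.3   1.41  0.    0.3 ]
```

Call:
drive_tool(commands="0 0 0 0 0 -1;0 0 0 0 0 -0.84;0 0.4 0 0 0 0;0.2 0.7 0 0 0 0;0.4 1 0 0 0 0;0.4 1 0 0 0 0;0.4 1 0 0 0 0;0.4 1 0 0 0 0;0.4 1 0 0 0 0;0.4 1 0 0 0 0;0 1 0 0 0 0")

```text
time_s: 24.75
position: [0.4997, 0.2647, 0.1427]
tool_rot: [-0.001, 0.12, 0.993, -0.0]
contact_force: [0.4, -0.6, -1.3]
grip_width: 0.0295
grip_force: 44.7
```

Call:
drive_tool(commands="0 0.7 0 0 0 0;0 0.4 0 0 0 0;0 0 0 0 0 0;0 0 0 0 0 0")

```text
time_s: 25.08
position: [0.5061, 0.2842, 0.1432]
tool_rot: [-0.001, 0.12, 0.993, -0.0]
contact_force: [0.2, 0.0, -2.0]
grip_width: 0.0294
grip_force: 44.8
```

```bash
python3 - <<'E'
from h import *
go(.5064,.2839,.0155,-.2402)
E
```

```text
turn -0.0 shift x,y,z units [-0.02 -0.01  6.38] tilt [-1.5e-03 -6.0e-04 -1.0e+00] w 0.0294 t 25.1 q [ 0.29  0.05 -0.12  1.4  -0.    0.53]
```

Call:
drive_tool(commands="0 0 1 0 0 0;0 0 1 0 0 0;0 0 1 0 0 0;0 0 1 0 0 0;0 0 1 0 0 0;0 0 0.6 0 0 0;0 0 0.3 0 0 0;0 0 0.25 0 0 0;0 0 0.15 0 0 0;0 0 0.1 0 0 0;0 0 0 0 0 0")

```text
time_s: 26.0
position: [0.5071, 0.2843, 0.0166]
tool_rot: [0.0, 0.12, 0.993, 0.0]
contact_force: [0.5, 0.7, -1.8]
grip_width: 0.0298
grip_force: 44.8
```

Call:
drive_tool(commands="0 0 0 0 0 0;0 0 0 0 0 0;0 0 0 0 0 0;0 0 0 0 0 0;0 0 0 0 0 0;0 0 0 0 0 0;0 0 -0.5 0 0 0;0 0 -1 0 0 0;0 0 -1 0 0 0;0 0 -1 0 0 0;0 0 -1 0 0 0;0 0 -1 0 0 0", jaw=0.4)

```text
time_s: 27.0
position: [0.5067, 0.2843, 0.128]
tool_rot: [0.0, 0.12, 0.993, 0.0]
contact_force: [-0.1, 0.4, -0.1]
grip_width: 0.0595
grip_force: 0.0
```

```bash
python3 - <<'E'
from h import *
go(.5694,-.079,.16,-.0865)
E
```

```text
turn -2.2 shift x,y,z units [ -4.69 -17.82  -1.6 ] tilt [ 6.e-04  2.e-04 -1.e+00] w 0.0595 t 27.0 q [ 0.29  0.05 -0.15  1.37  0.    0.53]
```

Call:
drive_tool(commands="0 0 -0.6 0 0 -1;0 0 -0.5 0 0 -1;0 0 -0.5 0 0 -0.2;-0.3 -1 0 0 0 0;-0.3 -1 0 0 0 0;-0.3 -1 0 0 0 0;-0.3 -1 0 0 0 0;-0.3 -1 0 0 0 0;-0.3 -1 0 0 0 0;-0.3 -1 0 0 0 0;-0.3 -1 0 0 0 0;-0.3 -1 0 0 0 0", jaw=1)

```text
time_s: 28.0
position: [0.545, 0.0993, 0.1587]
tool_rot: [0.0, 0.044, 0.999, 0.0]
contact_force: [0.5, 0.5, 0.5]
grip_width: 0.0852
grip_force: 0.0
```

Call:
drive_tool(commands="-0.3 -1 0 0 0 0;-0.3 -1 0 0 0 0;-0.3 -1 0 0 0 0;-0.3 -1 0 0 0 0;-0.3 -1 0 0 0 0;-0.3 -1 0 0 0 0;-0.2 -1 0 0 0 0;0 -1 0 0 0 0;0 -0.8 0 0 0 0;0 0 0 0 0 0;0 0 0 0 0 0")

```text
time_s: 28.92
position: [0.5695, -0.079, 0.1585]
tool_rot: [0.0, 0.045, 0.999, 0.0]
contact_force: [-0.1, 0.7, -0.2]
grip_width: 0.085
grip_force: 0.0
```

```bash
python3 - <<'E'
from h import *
go(.5689,-.079,.0145,-.0865)
look("pics/w5.png",[(WHITE,[.5694,-.079,-.0865]),(BLOCK,[.5689,-.079,-.0865])])
im=robot.snapshot("top")[:,:,::-1]; cv2.imwrite("pics/top5.png",im)
E
```

```text
turn -0.04 shift x,y,z units [ 0.03 -0.    7.2 ] tilt [ 1.e-04  3.e-04 -1.e+00] w 0.085 t 28.9 q [-0.37  0.03 -0.12  1.43  0.   -0.28]
```

View pics/w5.png

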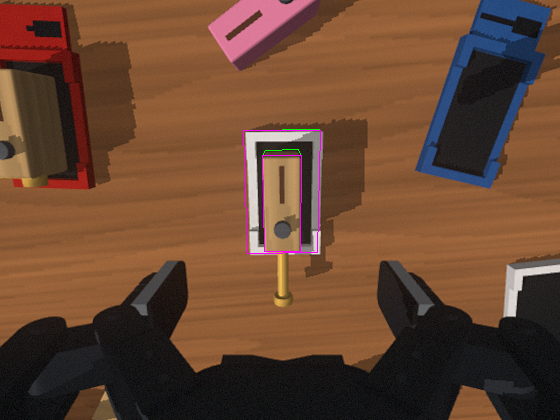

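The gauge stands centred in the white tray (block at 264–300, 155–251) with its rod still out. I move it to blue.

Call:
drive_tool(commands="0 0 1 0 0 0;0 0 1 0 0 0;0 0 1 0 0 0;0 0 1 0 0 0;0 0 1 0 0 0;0 0 1 0 0 0;0 0 0.6 0 0 0;0 0 0.4 0 0 0;0 0 0.2 0 0 0;0 0 0 0 0 0")

```text
time_s: 29.85
position: [0.5695, -0.0781, 0.0138]
tool_rot: [-0.0, 0.043, 0.999, 0.0]
contact_force: [-0.3, 0.7, 0.1]
grip_width: 0.0856
grip_force: 0.0
```

Call:
drive_tool(commands="0 0 0 0 0 0;0 0 0 0 0 0;0 0 0 0 0 0;0 0 0 0 0 0;0 0 0 0 0 0;0 0 0 0 0 0;0 0 0 0 0 0;0 0 0 0 0 0;0 0 0 0 0 0;0 0 0 0 0 0", jaw=-1)

```text
time_s: 30.68
position: [0.5701, -0.0787, 0.0148]
tool_rot: [0.001, 0.043, 0.999, -0.0]
contact_force: [-0.7, -0.5, 6.2]
grip_width: 0.0298
grip_force: 45.4
```

Call:
drive_tool(commands="0 0 -0.3 0 0 0;0 0 -0.7 0 0 0;0 0 -1 0 0 0;0 0 -1 0 0 0;0 0 -1 0 0 0;0 0 -1 0 0 0;0 0 -1 0 0 0;0 0 -0.5 0 0 0;0 0 0 0 0 0;0 0 0 0 0 0")

```text
time_s: 31.52
position: [0.5697, -0.0786, 0.1438]
tool_rot: [0.0, 0.043, 0.999, 0.0]
contact_force: [-0.5, 0.8, -2.3]
grip_width: 0.0296
grip_force: 44.7
```

```bash
python3 - <<'E'
from h import *
go(.5131,.0955,.0155,-.3384)
E
```

```text
turn 3.61 shift x,y,z units [5.56 7.27 6.41] tilt [ 1.e-04  1.e-04 -1.e+00] w 0.0296 t 31.5 q [-0.36  0.03 -0.14  1.4   0.   -0.28]
```

Call:
drive_tool(commands="0 0 0 0 0 1;0 0 0 0 0 1;0 0 0 0 0 1;0 0 0 0 0 0.6;0.3 0.4 0 0 0 0;0.6 0.8 0 0 0 0;0.8 1 0 0 0 0;0.8 1 0 0 0 0;0.8 1 0 0 0 0;0.8 1 0 0 0 0;0.8 1 0 0 0 0;0.6 0.8 0 0 0 0")

```text
time_s: 32.52
position: [0.5103, 0.0922, 0.1427]
tool_rot: [-0.001, 0.167, 0.986, 0.0]
contact_force: [0.5, -0.4, -0.9]
grip_width: 0.0296
grip_force: 44.7
```

Call:
drive_tool(commands="0.06 0.27 0 0 0 0;0 0 0 0 0 0;0 0 0 0 0 0")

```text
time_s: 32.77
position: [0.5126, 0.0956, 0.1434]
tool_rot: [-0.0, 0.167, 0.986, -0.0]
contact_force: [0.2, 0.4, -1.5]
grip_width: 0.0296
grip_force: 44.7
```

```bash
python3 - <<'E'
from h import *
go(.5131,.0955,.0155,-.3384)
E
```

```text
turn 0.03 shift x,y,z units [-0.02  0.01  6.39] tilt [-8.e-04 -1.e-04 -1.e+00] w 0.0296 t 32.8 q [-0.07 -0.13 -0.3   1.41 -0.    0.27]
```

Call:
drive_tool(commands="0 0 1 0 0 0;0 0 1 0 0 0;0 0 1 0 0 0;0 0 1 0 0 0;0 0 1 0 0 0;0 0 0.6 0 0 0;0 0 0.3 0 0 0;0 0 0.25 0 0 0;0 0 0.15 0 0 0;0 0 0.1 0 0 0;0 0 0 0 0 0")

```text
time_s: 33.68
position: [0.5134, 0.0954, 0.0166]
tool_rot: [0.0, 0.168, 0.986, 0.0]
contact_force: [-0.4, 0.9, -1.2]
grip_width: 0.0296
grip_force: 44.7
```

Call:
drive_tool(commands="0 0 0 0 0 0;0 0 0 0 0 0;0 0 0 0 0 0;0 0 0 0 0 0;0 0 0 0 0 0;0 0 0 0 0 0;0 0 -0.5 0 0 0;0 0 -1 0 0 0;0 0 -1 0 0 0;0 0 -1 0 0 0;0 0 -1 0 0 0;0 0 -1 0 0 0", jaw=0.4)

```text
time_s: 34.68
position: [0.5129, 0.0955, 0.128]
tool_rot: [0.0, 0.168, 0.986, 0.0]
contact_force: [0.8, 0.1, 0.9]
grip_width: 0.0598
grip_force: 0.0
```

Call:
drive_tool(commands="0 0 -1 0 0 0;0 0 -1 0 0 0;0 0 -1 0 0 0;0.5 0 -1 0 0 0;1 0 -1 0 0 0;1 0 -1 0 0 0;1 0 -1 0 0 0;0.5 0 0 0 0 0;0 0 0 0 0 0;0 0 0 0 0 0")

```text
time_s: 35.52
position: [0.4375, 0.1221, 0.2668]
tool_rot: [0.001, 0.168, 0.986, 0.0]
contact_force: [0.4, 0.5, -0.8]
grip_width: 0.06
grip_force: 0.0
```

```bash
python3 - <<'E'
from h import *
im=robot.snapshot("top")[:,:,::-1]; im2=robot.snapshot("scene")[:,:,::-1]
a=cv2.resize(im[120:340,80:480],(800,440),interpolation=cv2.INTER_CUBIC)
cv2.imwrite("pics/topf.png",a)
cv2.imwrite("pics/scenef.png",cv2.resize(im2[120:340,120:500],(800,463),interpolation=cv2.INTER_CUBIC))
E
```

```text
(no output)
```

View pics/scenef.png

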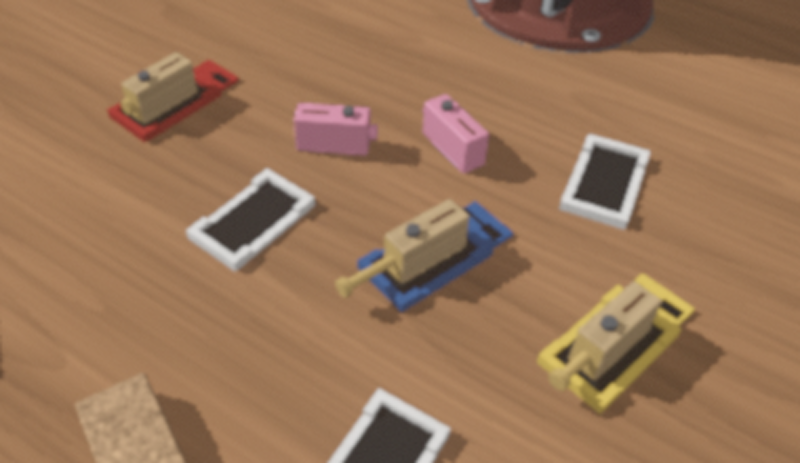

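View pics/topf.png

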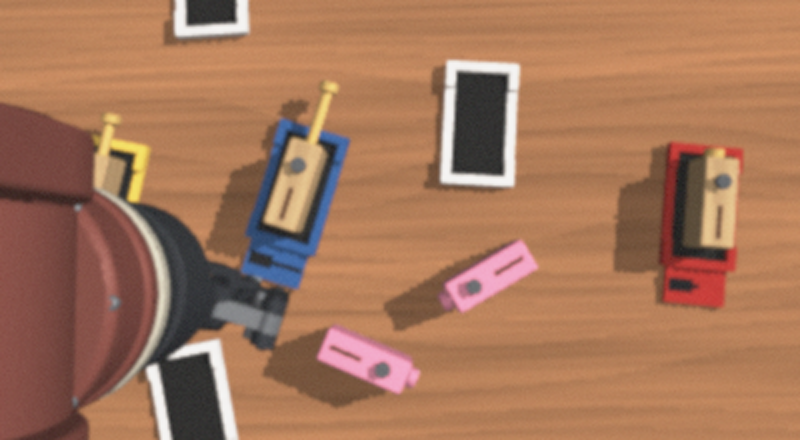

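Scene crop: the rod-in gauge is in red (≈160,90), half-out in yellow (≈615,330) and rod-out in blue (≈430,245). All stand upright and lengthwise, and the spare white tray (250,220) is empty. The robot is clear of everything.

```bash
python3 -c "
from cell import robot
print(robot.hand_in())"
```

```text
the job is handed in; nothing more can be done
None
```

The job is handed in: the rod-in gauge stands in the red tray, the half-out one in yellow and the rod-out one in blue, the rods look undisturbed in the final pictures, and the spare white tray is empty.

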